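# Fetch the brass collet from the stay-lidded spares case

## Robot

A 6-joint arm with a two-finger parallel gripper is mounted at the origin on the work surface. World frame = base frame: x ahead of the robot, y to its left, z up, the work surface at z = 0. Lengths are in m, angles in rad, forces in N, time in s.
With the tool pointing down it reaches from about 0.35 to 0.775 m from the base axis. Payload 5.5 kg.
Tool frame: the origin (TCP) lies midway between the tips of the shut fingers; the grasp point (between the pads) lies 19 mm behind it; z points along the fingers, y is the line along which they close (so a half turn about z gives the same grasp; the last joint's range is limited). The gripper opens to 85 mm and grips with 20 to 120 N. Pads are 22 mm wide; open, the fingers measure 114 mm over their backs; the gripper's body (76 mm by 85 mm) begins 54 mm behind the grasp point. The pads swing forward as they close: fully open they stand 13 mm farther back than shut.
Start: joints at [-1.448, 0.313, 0.046, 1.304, 0, 1.431], TCP at [0.149, -0.555, 0.231] pointing down, gripper open.
Joint ranges: [-2.76, 2.76], [-0.86, 1.69], [-1.03, 1.26], [-2.2, 2.34], [-1.47, 1.5], [-3.14, 3.14]. Speed limits (rad/s): [2.57, 2.57, 3.14, 3.14, 3.14, 3.14].

## Interface

Orientations are given as a unit quaternion [w, x, y, z].
In Python, from workcell import env gives the robot as it stands. The module is installed in compiled form; this text tells all that it offers.
- The arm moves only by the tool servo_tool, never from a script. Its argument "increments" is a list of rows, each an object of numbers: "grip": the closure, from 0 (fully open) to 1 (shut); "x", "y", "z": the shift along the tool's x, y, z in mm; "roll": the turn about the tool's z in degrees. In form: [{"grip": .., "x": .., "y": .., "z": .., "roll": ..}, ...]. A call has 1 to 5 rows; each row shifts and turns the commanded pose from where the row before left it, along the tool's axes as they then stand; what a row does not reach is not made up. A row lasts 1/12 s, in which the tool goes at most 41.7 mm and 7.16 degrees, less where a joint would pass 70% of its speed; a pose out of reach is approached as far as the arm can. A call is refused whole if a number of a shift passes 41.7 or a number of a turn 7.16, either way. A call with a gripper value outside its range is refused whole. The fingers move at their own pace and stop on an object; "grip_force" is the grip in N (left out, the last holds). Time passes only in rows, so rows that do not move let the fingers close. It gives the time, the measured TCP pose, the force, the opening and the grip force at its end, in the units of the state.
- env.get_state(): the state, without advancing time (a new reading comes with each control period).
- env.read_camera(name): name is "scene" or "top"; returns the picture (480x640x3 uint8, red, green, blue); there is no depth.
- env.get_calibration(name): a dict with "vertical_fov" (degrees; the focal length in pixels is half the picture's height over the tangent of half this angle, whatever the lens; pixels are square), "cx", "cy" (the principal point, pixels), "k1" (the pictures are not rectified: a ray, as slopes to the right and down, at radius r is drawn at 1 + k1 r^2 times it, then the intrinsics apply), "rvec" (rotation vector, rad) and "tvec" (3), from world to camera coordinates, as OpenCV has them. Camera axes: x right, y down, z forward; pixel columns grow to the right and rows downward; lengths in m; the calibration is good to about 2 mm. A picture is of the moment at which its call begins. get_calibration takes no time and is no camera call.
- env.hand_in(): hands the job in; it is judged then, once.
The state is a dict: "clock": time; "joint_pos": joint angles; "qvel": joint speeds; "tau": joint torques, N m; "tcp_pos": TCP position; "orientation": TCP orientation; "wrist_force": force on the tool from outside, world axes, zero at the start; "ft_torque": the same for the moment, N m; "finger_gap": finger opening in m; "grip_force": force on a finger pad.
Only numpy, scipy, OpenCV 4.12 (cv2) and the standard library are available. Lean on these libraries where they do the work, as an engineer would, in place of code of your own. Each camera call takes 0.05 s, during which the arm holds its last target. There are 200 camera calls.

## Task

Raise the clear lid of the white spares case and lock its folding side stay by pressing the red knee knob past straight against its stop, then slide the loose metal cover plate aside, inside the case, so that both pockets are fully uncovered. Take out the brass collet and stand it upright in the steel tray, leaving the black blank in its pocket and the cover where you slid it. Then break the stay's knee with the red knob and lower the lid gently until it is fully shut, without slamming it or disturbing the other things on the bench.

Things in the scene. Friction and masses are not known exactly. Their poses are not given: they have to be found in the camera images.
- case: White open-topped spares case fixed to the bench, 200 (x) x 240 (y) x 95 high, walls 5. Origin: centre of its underside, on the bench. -x is the front (robot's side at yaw 0), +x the hinged back, -y the side with the stay. A blue insert fills its front, x -95 to +13, flat top 65 above the bench. A ridge at x +13 to +19, 77 high, guides the cover along y. Behind it: fixed burs, not needed.
- pocket_left (a point): Centre of the floor of the pocket farther from the stay: case frame x -41, y +83. Both pockets are cut in the blue insert: 86 (x) by 42 (y), 30 deep, white floor 35 above the bench.
- pocket_right (a point): Centre of the floor of the pocket nearer the stay: case frame x -41, y +35, same size. From y +14 to -115 the insert's top is solid: room for the cover.
- lid (a joint): Hinge of the clear lid (204 x 236 x 6 mm, about 0.4 kg), rad: 0 shut, 1.40 highest (stay dead straight), 1.39 locked. Its friction, 0.25 N m, keeps the lid where it is left above about 1.1 rad; lower down it falls shut unless held or locked. Opening swings the front edge up and back.
- lid_hinge (a point): Middle of the lid's hinge line (along the case's y), on the back rim, 95 above the bench, x +100 in the case's frame.
- lid_handle (a point): Middle of the black round handle bar, 12 diameter, 108 long along the case's y, 240 from the hinge, 98 above the bench when shut. It lies in the lid's plane, in front of the lid's edge, with a 32 clear gap between bar and edge; posts join it at +-50 from its middle.
- knee (a joint): Knee of the folding stay (two flat 100 mm links outside the case's -y wall), rad: 0 folded (lid shut), 2.74 dead straight, 2.99 at its stop past straight = locked, where the lid's weight keeps it. Raising the lid alone brings it only about straight: to lock, press the red knob back and down; to break, pull it forward and up (a few newtons).
- stay_pivot (a point): Fixed point on the axis (along the case's y) of the lower stay link, in line with the middle of the red grip: case frame x -30, y -186, 55 above the bench. The knob swings on a 100 radius arc about it: from front (lid shut) up and back; at straight the link rises 57 degrees above level, leaning to the hinge; locked, it is turned about 0.12 rad farther back.
- knee_knob (a point): Middle of the red round grip on the stay's knee, 16 diameter, 54 long along the case's y, sticking out sideways, 39 to 93 clear of the case's wall. Case frame, lid shut: x -128, 75 above the bench; locked: x +34, 132 above the bench.
- cover: Loose aluminium cover plate, 100 (x) x 104 (y) x 5, about 0.12 kg, with a black round knob 14 diameter, 22 tall in its middle. Origin: centre of its underside. It lies flat on the insert over both pockets (case frame y about +60) and can slide along the case's y to about -60; both pockets are fully clear once it lies beyond y -38.
- collet: The wanted part: loose brass collet, a round body 18 diameter with a foot flange 22 diameter and 6 high, 28 tall in all, about 0.05 kg. Origin: centre of its underside, z along its axis. It stands in one of the two pockets.
- blank: Black plastic blank of the same shape, standing in the other pocket. Leave it there.
- tray: Shallow steel instrument tray fixed on the bench, 140 (x) x 120 (y) x 12 high, walls and floor 3. Origin: centre of its underside.
- dropper: Bystander: small white dropper bottle, 34 diameter, 85 tall, standing behind the tray. Origin under its centre.
- model: Bystander: plaster dental model, 55 x 60 x 26. Origin under its centre.
- disc: Bystander: black polishing disc, 44 diameter with a 6 thick upright shank, 42 tall. Origin under its centre.
- handpiece: Bystander: dark handpiece, 140 long, 26 thick, lying behind the tray. Its own x runs along it.
- wax_knife: Bystander: wax knife with a wooden handle, 180 long, 12 thick, lying to the right of the case. Its own x runs along it.

How it is judged:
By the outcome, as a careful person would: the job done as asked, in the order asked, and still so for the second after the job is handed in, with the robot touching nothing.
It also fails if it takes over 72 s, if anything falls off the work surface, if the arm or the gripper's body presses on something with over 40 N, if the wrist force passes 120 N, or if a joint passes its speed limit or range.

## Working session

There is one attempt and no reset: what is moved stays moved. The work goes in short steps, Python scripts to look and compute and a tool call to move; the robot and the scene stay as the last step left them, time stands still between calls to the robot, and variables do not carry over. Pictures are saved under pics/ and viewed, at most 10 in all, crops included, and the job is handed in when it is done.

Besides the shell and the picture viewer there is one more tool, called after "Request:" as name(argument=value, ...) on one line, values as JSON. servo_tool: Moves the arm, as the interface text tells. Its arguments: {"type":"object","properties":{"increments":{"type":"array"},"grip_force":{"type":"number"}},"required":["increments"]}

```bash
mkdir -p pics; cat > h.py <<'E'
import numpy as np, cv2
from workcell import env
def cal(n):
    c=env.get_calibration(n); f=240/np.tan(np.radians(c["vertical_fov"])/2)
    R=cv2.Rodrigues(np.array(c["rvec"],float))[0]; t=np.array(c["tvec"],float).ravel()
    return c,f,R,t
def ray(n,u,v):
    c,f,R,t=cal(n); d=np.array([(u-c["cx"])/f,(v-c["cy"])/f]); s=d.copy()
    for _ in range(30): s=d/(1+c["k1"]*(s@s))
    return -R.T@t, R.T@np.array([s[0],s[1],1])
def onz(n,u,v,z):
    o,d=ray(n,u,v); return o+d*(z-o[2])/d[2]
def proj(n,p):
    c,f,R,t=cal(n); q=R@np.array(p,float)+t; s=q[:2]/q[2]; s=s*(1+c["k1"]*(s@s))
    return s*f+[c["cx"],c["cy"]]
def two(a,b):
    (o1,d1),(o2,d2)=ray("top",*a),ray("scene",*b)
    k=np.linalg.lstsq(np.c_[d1,-d2],o2-o1,rcond=None)[0]
    p,q=o1+d1*k[0],o2+d2*k[1]; return (p+q)/2,np.linalg.norm(p-q)
def snap(n,f):
    im=env.read_camera(n); cv2.imwrite("pics/"+f,im[:,:,::-1]); return im
E
python3 - <<'E'
from h import *
for n in("top","scene"):
    snap(n,n+"0.png"); c,f,R,t=cal(n); print(n,f,c["cx"],c["cy"],c["k1"],-R.T@t)
s=env.get_state(); print(s)
E
```

```text
top 468.965045002014 322.8028759854648 245.09345787915618 -0.09412209338626788 [ 0.4260903  -0.00515485  1.24422064]
scene 616.3315077796116 312.2897425394511 227.27893541028996 0.0410079987183776 [ 1.12773182 -0.96528483  0.8405042 ]
{'clock': 0.1, 'joint_pos': array([-1.44758060e+00,  3.13977018e-01,  4.50680610e-02,  1.30360830e+00,
       -9.99495517e-06,  1.43118509e+00]), 'qvel': array([ 0.00064559, -0.00176284,  0.001855  , -0.00122729,  0.0001942 ,
       -0.00031451]), 'tau': array([ 1.84880315e-03, -4.81727993e+01,  2.99242973e+01,  1.28089564e-02,
       -8.04079968e-05,  1.21002498e-05]), 'tcp_pos': array([ 0.14931464, -0.55478681,  0.2304586 ]), 'orientation': array([-8.60475704e-04,  9.91377301e-01,  1.31035520e-01,  2.05648475e-06]), 'wrist_force': array([0.3505619 , 0.04191477, 0.37045401]), 'ft_torque': array([-0.03326774,  0.00667205,  0.01215164]), 'grip_force': 0.0, 'finger_gap': 0.08549347570088123}
```

View pics/top0.png

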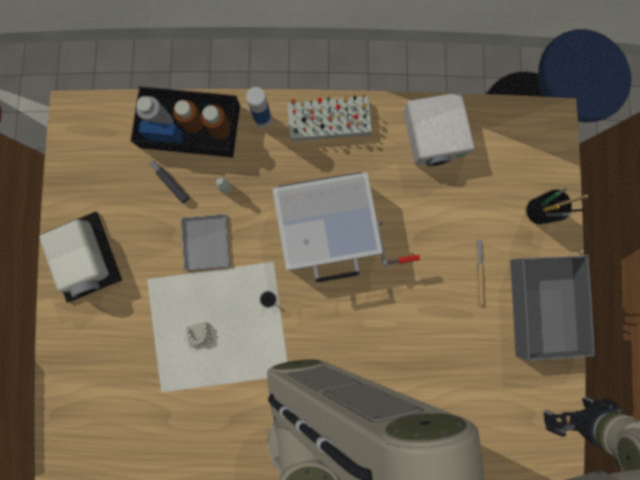

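View pics/scene0.png

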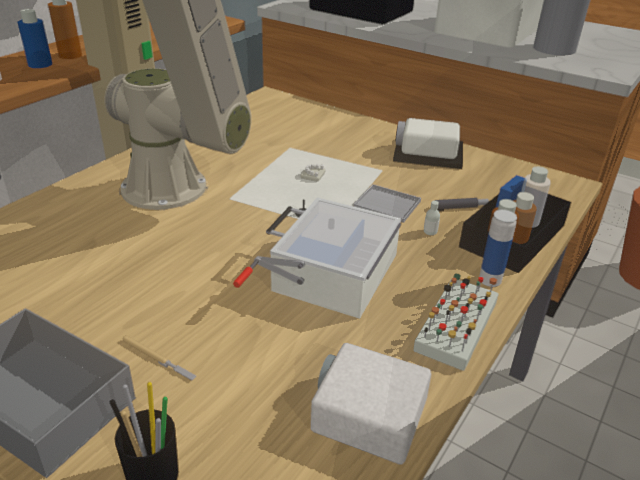

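The top view shows the case in the middle with its handle near (337,273), the red knob at (410,259) and the tray at (206,242). In the scene view the lid is shut, the red knob is at (243,275) and the handle bar near (287,220). Next I'll measure the case from the knob and handle.

```bash
cat > m.py <<'E'
from h import *
t=cv2.imread("pics/top0.png"); s=cv2.imread("pics/scene0.png")
def red(im,x0,x1,y0,y1):
    m=np.zeros(im.shape[:2],np.uint8); h=cv2.cvtColor(im,cv2.COLOR_BGR2HSV)
    m[y0:y1,x0:x1]=(((h[...,0]<8)|(h[...,0]>172))&(h[...,1]>150)&(h[...,2]>80))[y0:y1,x0:x1]
    v,u=np.nonzero(m); return (u.mean(),v.mean()),len(u),(u.min(),u.max(),v.min(),v.max())
a=red(t,385,435,240,280); b=red(s,220,262,250,300); print(a,b)
k,e=two(a[0],b[0]); print("knob",k,e)
g=cv2.cvtColor(t,cv2.COLOR_BGR2GRAY); m=np.zeros_like(g); m[262:290,305:370]=(g[262:290,305:370]<60)
n,l,st,c=cv2.connectedComponentsWithStats(m); i=1+st[1:,4].argmax(); print(st[i],c[i])
hb=onz("top",*c[i],.098); kb=onz("top",*a[0],.075); print("handle",hb,"knob z75",kb)
v,u=np.nonzero(l==i); L=cv2.fitLine(np.c_[u,v].astype(np.float32),2,0,.01,.01).ravel(); print(L)
p1=onz("top",c[i][0]-20*L[0],c[i][1]-20*L[1],.098);p2=onz("top",c[i][0]+20*L[0],c[i][1]+20*L[1],.098);d=p1-p2; print("yaw bar",np.degrees(np.arctan2(-d[0],d[1])))
w=kb-hb; print("len",np.hypot(*w[:2]),"exp",np.hypot(12,186)); yaw=np.arctan2(w[1],w[0])-np.arctan2(-186,12); print("yaw",np.degrees(yaw))
ca,sa=np.cos(yaw),np.sin(yaw); R=np.array([[ca,-sa],[sa,ca]])
print("case",hb[:2]-R@[-.14,0],kb[:2]-R@[-.128,-.186])
# white/blue case outline rim corners
for q in [(275,188),(368,175),(382,257),(288,269)]: print(onz("top",*q,.1), )
# tray by colour near
for q in [(184,219),(227,216),(229,266),(186,269)]: print("tray",onz("top",*q,.012))
big=cv2.resize(t[160:290,170:430],None,fx=3,fy=3,interpolation=2)
cv2.imwrite("pics/crop0.png",big)
E
python3 m.py
```

```text
((np.float64(408.7), np.float64(258.45)), 120, (np.int64(399), np.int64(419), np.int64(255), np.int64(262))) ((np.float64(242.5536723163842), np.float64(276.45762711864404)), 177, (np.int64(233), np.int64(252), np.int64(267), np.int64(286)))
knob [ 0.4826296  -0.24103792  0.07662582] 0.0018877456543726337
[316 272  43  10 191] [337.2617801  276.30890052]
handle [ 0.43700042 -0.06033912  0.098     ] knob z75 [ 0.48344749 -0.24077163  0.075     ]
[ 9.8472339e-01 -1.7412610e-01  3.3726178e+02  2.7630890e+02]
yaw bar 10.519693284177048
len 0.18631484395641265 exp 186.3866948041088
yaw 10.74431892385598
case [ 0.57454606 -0.03423939] [ 0.57452815 -0.03416981]
[0.65316817 0.09517409 0.1       ]
[ 0.68891378 -0.13509165  0.1       ]
[ 0.48517005 -0.16971299  0.1       ]
[0.45360225 0.05997628 0.1       ]
tray [0.58519342 0.3435729  0.012     ]
tray [0.59421924 0.22884556 0.012     ]
tray [0.46189031 0.22025398 0.012     ]
tray [0.45263577 0.33402368 0.012     ]
```

View pics/crop0.png

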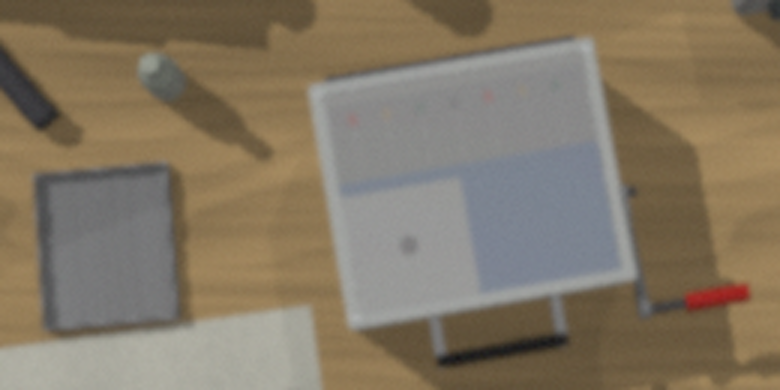

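Both views agree: case origin (0.574, -0.034), yaw 10.7°, with the knob-to-handle length at 186.3 against 186.4 expected. The tray is at about (0.523, 0.282). Moving above the handle and turning so that tool y runs along case x.

Request:
servo_tool(increments=[{"grip": 0.6,"x": 29,"y": -28.8,"z": 0,"roll": 0},{"grip": 0.6,"x": 29,"y": -28.8,"z": 0,"roll": 0},{"grip": 0.6,"x": 29,"y": -28.8,"z": 0,"roll": 0},{"grip": 0.6,"x": 29,"y": -28.8,"z": 0,"roll": 0},{"grip": 0.6,"x": 29,"y": -28.8,"z": 0,"roll": 0}], grip_force=25)

```text
clock: 0.52
tcp_pos: [0.2523, -0.3766, 0.2308]
orientation: [-0.0, 0.991, 0.131, -0.0]
wrist_force: [1.0, -0.3, 0.0]
finger_gap: 0.0339
grip_force: 0.0
```

Request:
servo_tool(increments=[{"grip": 0.6,"x": 29,"y": -28.8,"z": 0,"roll": 0},{"grip": 0.6,"x": 29,"y": -28.8,"z": 0,"roll": 0},{"grip": 0.6,"x": 29,"y": -28.8,"z": 0,"roll": 0},{"grip": 0.6,"x": 29,"y": -28.8,"z": 0,"roll": 0},{"grip": 0.6,"x": 29,"y": -28.8,"z": 0,"roll": 0}])

```text
clock: 0.93
tcp_pos: [0.3549, -0.1999, 0.2312]
orientation: [0.0, 0.991, 0.131, -0.0]
wrist_force: [1.2, -1.3, 0.3]
finger_gap: 0.0344
grip_force: 0.0
```

Request:
servo_tool(increments=[{"grip": 0.6,"x": 29,"y": -28.8,"z": 0,"roll": 0},{"grip": 0.6,"x": 29,"y": -28.8,"z": 0,"roll": 0},{"grip": 0.6,"x": 29,"y": -28.8,"z": 0,"roll": 0},{"grip": 0.6,"x": 29,"y": -28.8,"z": 0,"roll": 0}])

```text
clock: 1.27
tcp_pos: [0.437, -0.0584, 0.2312]
orientation: [0.0, 0.991, 0.131, -0.0]
wrist_force: [0.7, -0.8, -0.5]
finger_gap: 0.0343
grip_force: 0.0
```

Request:
servo_tool(increments=[{"grip": 0.6,"x": 0,"y": 0,"z": 0,"roll": -7.15},{"grip": 0.6,"x": 0,"y": 0,"z": 0,"roll": -7.15},{"grip": 0.6,"x": 0,"y": 0,"z": 0,"roll": -7.15},{"grip": 0.6,"x": 0,"y": 0,"z": 0,"roll": -7.15},{"grip": 0.6,"x": 0,"y": 0,"z": 0,"roll": -7.15}])

```text
clock: 1.68
tcp_pos: [0.4364, -0.06, 0.2309]
orientation: [-0.0, 0.902, 0.432, -0.0]
wrist_force: [-0.6, -0.0, -0.2]
finger_gap: 0.034
grip_force: 0.0
```

Request:
servo_tool(increments=[{"grip": 0.6,"x": 0,"y": 0,"z": 0,"roll": -7.15},{"grip": 0.6,"x": 0,"y": 0,"z": 0,"roll": -7.15},{"grip": 0.6,"x": 0,"y": 0,"z": 0,"roll": -7.15},{"grip": 0.6,"x": 0,"y": 0,"z": 0,"roll": -7.15},{"grip": 0.6,"x": 0,"y": 0,"z": 0,"roll": -7.15}])

```text
clock: 2.1
tcp_pos: [0.4363, -0.0603, 0.2309]
orientation: [-0.0, 0.726, 0.688, -0.0]
wrist_force: [-0.2, -0.6, -1.0]
finger_gap: 0.034
grip_force: 0.0
```

Request:
servo_tool(increments=[{"grip": 0.6,"x": 0,"y": 0,"z": 0,"roll": -7.15},{"grip": 0.6,"x": 0,"y": 0,"z": 0,"roll": -7.15},{"grip": 0.6,"x": 0,"y": 0,"z": 0,"roll": 0}])

```text
clock: 2.35
tcp_pos: [0.4364, -0.0604, 0.2309]
orientation: [-0.0, 0.636, 0.772, -0.0]
wrist_force: [0.0, 0.9, 1.2]
finger_gap: 0.0341
grip_force: 0.0
```

```bash
cat >> h.py <<'E'
C=np.array([.5745,-.0342]); YAW=np.radians(10.74)
RC=np.array([[np.cos(YAW),-np.sin(YAW)],[np.sin(YAW),np.cos(YAW)]])
def case(p): # world -> case mm
    return np.r_[RC.T@(np.array(p[:2])-C),p[2]]*1000
def st():
    s=env.get_state(); o=s["orientation"]; a=np.degrees(2*np.arctan2(o[2],o[1]))
    print("t",round(s["clock"],2),"case mm",case(s["tcp_pos"]).round(1),"toolx-90-yaw",round((a-90-10.74+180)%360-180,2),"F",(RC.T@s["wrist_force"][:2]).round(1),s["wrist_force"][2].round(1),"gap",round(s["finger_gap"]*1000,1),"grip",round(s["grip_force"],1),"q",s["joint_pos"].round(2))
E
python3 -c "from h import *; st()"
```

```text
t 2.35 case mm [-140.6    0.   230.9] toolx-90-yaw 0.29 F [0.2 0.8] 1.2 gap 34.1 grip 0.0 q [-0.32  0.05 -0.27  1.24 -0.    1.06]
```

Request:
servo_tool(increments=[{"grip": 0.6,"x": 0,"y": 0,"z": 38,"roll": 0},{"grip": 0.6,"x": 0,"y": 0,"z": 38,"roll": 0},{"grip": 0.6,"x": 0,"y": 0,"z": 38,"roll": 0},{"grip": 0.6,"x": 0,"y": 0.5,"z": 24,"roll": 0},{"grip": 0.6,"x": 0,"y": 0,"z": 14,"roll": 0}])

```text
clock: 2.77
tcp_pos: [0.4346, -0.0595, 0.0759]
orientation: [-0.002, 0.639, 0.77, -0.001]
wrist_force: [-0.1, -0.7, -0.4]
finger_gap: 0.0338
grip_force: 0.0
```

Request:
servo_tool(increments=[{"grip": 1,"x": 0,"y": 0,"z": 0,"roll": 0},{"grip": 1,"x": 0,"y": 0,"z": 0,"roll": 0},{"grip": 1,"x": 0,"y": 0,"z": 0,"roll": 0},{"grip": 1,"x": 0,"y": 0,"z": 0,"roll": 0}])

```text
clock: 3.1
tcp_pos: [0.4346, -0.0602, 0.0793]
orientation: [-0.002, 0.638, 0.77, -0.002]
wrist_force: [-5.9, -0.6, -3.2]
finger_gap: 0.0114
grip_force: 25.2
```

```bash
python3 - <<'E'
from h import *
st()
r=240; a0=np.arcsin(3/240)
th=np.linspace(0,1.36,16)
p=np.c_[100-r*np.cos(th),95+3*0+r*np.sin(th)]
print(np.c_[th[1:],np.diff(p,axis=0)[:,0],-np.diff(p,axis=0)[:,1]].round(2))
E
```

```text
t 3.1 case mm [-142.3    0.5   79.3] toolx-90-yaw -0.01 F [-6.   0.5] -3.2 gap 11.4 grip 25.2 q [-0.32  0.17 -0.54  0.87 -0.    1.06]
[[  0.09   0.99 -21.73]
 [  0.18   2.95 -21.55]
 [  0.27   4.89 -21.2 ]
 [  0.36   6.79 -20.67]
 [  0.45   8.63 -19.97]
 [  0.54  10.4  -19.1 ]
 [  0.63  12.09 -18.08]
 [  0.73  13.68 -16.91]
 [  0.82  15.15 -15.61]
 [  0.91  16.5  -14.17]
 [  1.    17.72 -12.62]
 [  1.09  18.79 -10.96]
 [  1.18  19.7   -9.22]
 [  1.27  20.46  -7.39]
 [  1.36  21.04  -5.51]]
```

Request:
servo_tool(increments=[{"grip": 1,"x": 0,"y": 1,"z": -21.7,"roll": 0},{"grip": 1,"x": 0,"y": 3,"z": -21.5,"roll": 0},{"grip": 1,"x": 0,"y": 4.9,"z": -21.2,"roll": 0},{"grip": 1,"x": 0,"y": 6.8,"z": -20.7,"roll": 0},{"grip": 1,"x": 0,"y": 8.6,"z": -20,"roll": 0}])

```text
clock: 3.52
tcp_pos: [0.46, -0.0554, 0.1863]
orientation: [-0.0, 0.638, 0.77, -0.0]
wrist_force: [2.4, 0.8, -6.3]
finger_gap: 0.0112
grip_force: 24.4
```

```bash
python3 -c "from h import *; st()"
```

```text
t 3.52 case mm [-116.4    0.5  186.3] toolx-90-yaw -0.0 F [2.5 0.3] -6.3 gap 11.2 grip 24.4 q [-0.29  0.12 -0.31  1.14 -0.    1.09]
```

Request:
servo_tool(increments=[{"grip": 1,"x": 0,"y": 10.4,"z": -19.1,"roll": 0},{"grip": 1,"x": 0,"y": 12.1,"z": -18.1,"roll": 0},{"grip": 1,"x": 0,"y": 13.7,"z": -16.9,"roll": 0},{"grip": 1,"x": 0,"y": 15.2,"z": -15.6,"roll": 0},{"grip": 1,"x": 0,"y": 16.5,"z": -14.2,"roll": 0}])

```text
clock: 3.93
tcp_pos: [0.5269, -0.0429, 0.2707]
orientation: [0.0, 0.638, 0.77, -0.001]
wrist_force: [-2.8, -1.9, -3.3]
finger_gap: 0.0111
grip_force: 24.4
```

Request:
servo_tool(increments=[{"grip": 1,"x": 0,"y": 17.7,"z": -12.6,"roll": 0},{"grip": 1,"x": 0,"y": 18.8,"z": -11,"roll": 0},{"grip": 1,"x": 0,"y": 19.7,"z": -9.2,"roll": 0},{"grip": 1,"x": 0,"y": 12,"z": -4.5,"roll": 0},{"grip": 1,"x": 0,"y": 8.5,"z": -3,"roll": 0}])

```text
clock: 4.35
tcp_pos: [0.6035, -0.0287, 0.3121]
orientation: [0.002, 0.638, 0.77, 0.0]
wrist_force: [-5.7, -1.1, 8.7]
finger_gap: 0.0111
grip_force: 25.8
```

Request:
servo_tool(increments=[{"grip": 1,"x": 0,"y": 10,"z": -3,"roll": 0},{"grip": 1,"x": 0,"y": 8,"z": -2,"roll": 0},{"grip": 1,"x": 0,"y": 0,"z": 0,"roll": 0},{"grip": 1,"x": 0,"y": 0,"z": 0,"roll": 0}])

```text
clock: 4.68
tcp_pos: [0.6218, -0.0252, 0.3168]
orientation: [0.002, 0.638, 0.77, 0.001]
wrist_force: [0.3, 0.3, 5.8]
finger_gap: 0.0111
grip_force: 25.8
```

```bash
python3 -c "from h import *; st(); snap('scene','s1.png')"
```

```text
t 4.68 case mm [ 48.1   0.  316.8] toolx-90-yaw 0.03 F [0.4 0.3] 5.8 gap 11.1 grip 25.8 q [-0.17  0.41  0.39  1.55 -0.    1.21]
```

View pics/s1.png

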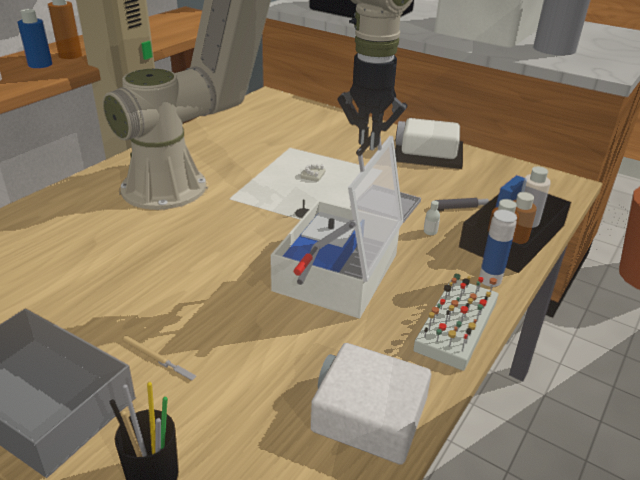

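The lid is up at about 1.35 rad, and the knob shows at (303,263) in the scene view. Measuring the knob in its known plane, then releasing the handle.

Request:
servo_tool(increments=[{"grip": 0.6,"x": 0,"y": 0,"z": 0,"roll": 0},{"grip": 0.6,"x": 0,"y": 0,"z": 0,"roll": 0},{"grip": 0.6,"x": 0,"y": 0,"z": -15,"roll": 0},{"grip": 0.6,"x": 0,"y": 0,"z": -25,"roll": 0}])

```text
clock: 5.07
tcp_pos: [0.6194, -0.0249, 0.3515]
orientation: [-0.002, 0.637, 0.771, -0.001]
wrist_force: [0.5, 0.0, 0.3]
finger_gap: 0.0342
grip_force: 0.0
```

```bash
cat >> h.py <<'E'
def knob(f=None,box=(220,400,180,320)):
    im=env.read_camera("scene")
    if f: cv2.imwrite("pics/"+f,im[:,:,::-1])
    h=cv2.cvtColor(im,cv2.COLOR_RGB2HSV); x0,x1,y0,y1=box
    m=np.zeros(im.shape[:2],np.uint8); m[y0:y1,x0:x1]=(((h[...,0]<8)|(h[...,0]>172))&(h[...,1]>150)&(h[...,2]>80))[y0:y1,x0:x1]
    n,l,s,c=cv2.connectedComponentsWithStats(m); i=1+s[1:,4].argmax(); u=c[i]
    o,d=ray("scene",*u); a,b=case(o),case(o+d); k=(-186-a[1])/(b[1]-a[1]); p=a+k*(b-a)
    q=p-np.array([-30,-186,55]); print("px",u.round(1),s[i],"knob case",p.round(1),"r",np.hypot(q[0],q[2]).round(1),"ang",np.degrees(np.arctan2(q[2],q[0])).round(1))
E
python3 -c "from h import *; st(); knob()"
```

```text
t 5.07 case mm [ 45.8   0.7 351.5] toolx-90-yaw 0.08 F [ 0.5 -0.1] 0.3 gap 34.2 grip 0.0 q [-0.17  0.42  0.5   1.65 -0.    1.21]
px [302.4 264. ] [294 254  18  21 170] knob case [  -0.6 -186.   149.8] r 99.3 ang 72.8
```

Request:
servo_tool(increments=[{"grip": 0.6,"x": 0,"y": 0,"z": -20,"roll": 0},{"grip": 0.6,"x": -39,"y": -9.5,"z": 0,"roll": 0},{"grip": 0.6,"x": -39,"y": -9.5,"z": 0,"roll": 0},{"grip": 0.6,"x": -39,"y": -9.5,"z": 0,"roll": 0},{"grip": 0.6,"x": -39,"y": -9.5,"z": 0,"roll": 0}])

```text
clock: 5.53
tcp_pos: [0.6125, -0.1867, 0.3742]
orientation: [0.0, 0.637, 0.771, 0.0]
wrist_force: [0.8, -0.6, 0.7]
finger_gap: 0.034
grip_force: 0.0
```

Request:
servo_tool(increments=[{"grip": 0.6,"x": -39,"y": -9.5,"z": 0,"roll": 0},{"grip": 0.6,"x": 0,"y": 0,"z": 40,"roll": 0},{"grip": 0.6,"x": 0,"y": 0,"z": 40,"roll": 0},{"grip": 0.6,"x": 0,"y": 0,"z": 40,"roll": 0},{"grip": 0.6,"x": 0,"y": 0,"z": 20,"roll": 0}])

```text
clock: 5.95
tcp_pos: [0.6085, -0.2252, 0.2283]
orientation: [-0.003, 0.638, 0.77, -0.001]
wrist_force: [-0.6, 0.5, -1.2]
finger_gap: 0.0341
grip_force: 0.0
```

Request:
servo_tool(increments=[{"grip": 0.6,"x": 0,"y": 0,"z": 20,"roll": 0},{"grip": 0.6,"x": 0,"y": 0,"z": 0,"roll": 0}])

```text
clock: 6.12
tcp_pos: [0.6083, -0.2245, 0.2086]
orientation: [-0.004, 0.637, 0.771, -0.001]
wrist_force: [-0.5, 0.4, -0.2]
finger_gap: 0.0341
grip_force: 0.0
```

```bash
python3 -c "from h import *; st(); knob()"
```

```text
t 6.12 case mm [  -2.3 -193.3  208.6] toolx-90-yaw 0.07 F [-0.5  0.5] -0.2 gap 34.1 grip 0.0 q [-0.48  0.47  0.23  1.33 -0.    0.9 ]
px [302.4 264. ] [294 254  18  21 171] knob case [  -0.6 -186.   149.8] r 99.2 ang 72.8
```

Request:
servo_tool(increments=[{"grip": 0.6,"x": 0,"y": 1.5,"z": 35,"roll": 0},{"grip": 0.6,"x": 0,"y": 0,"z": 28,"roll": 0},{"grip": 0.6,"x": 0,"y": 0,"z": 15,"roll": 0},{"grip": 1,"x": 0,"y": 0,"z": 0,"roll": 0},{"grip": 1,"x": 0,"y": 0,"z": 0,"roll": 0}])

```text
clock: 6.58
tcp_pos: [0.6116, -0.2251, 0.136]
orientation: [-0.001, 0.637, 0.771, -0.0]
wrist_force: [-2.7, -0.9, -13.4]
finger_gap: 0.0148
grip_force: 25.7
```

Request:
servo_tool(increments=[{"grip": 1,"x": 0,"y": 0,"z": 0,"roll": 0}])

```text
clock: 6.67
tcp_pos: [0.6115, -0.2252, 0.136]
orientation: [-0.001, 0.637, 0.771, -0.0]
wrist_force: [-3.0, -0.2, -8.3]
finger_gap: 0.0153
grip_force: 26.0
```

```bash
python3 -c "
from h import *; st()
a=np.radians(np.array([73,70,67,64,61,58,55,52,50,48.5])); print(np.c_[np.diff(np.cos(a)),-np.diff(np.sin(a))]*100)"
```

```text
t 6.67 case mm [   0.8 -194.6  136. ] toolx-90-yaw 0.1 F [-3.   0.4] -8.3 gap 15.3 grip 26.0 q [-0.48  0.5   0.1   1.17 -0.    0.91]
[[4.96484386 1.66121352]
 [4.87109852 1.91877673]
 [4.76400183 2.17108072]
 [4.64384735 2.41743392]
 [4.5109644  2.6571611 ]
 [4.36571721 2.88960519]
 [4.2085039  3.11412907]
 [2.71261344 2.19663105]
 [1.98324385 1.70887223]]
```

Request:
servo_tool(increments=[{"grip": 1,"x": 0,"y": 5,"z": 1.7,"roll": 0},{"grip": 1,"x": 0,"y": 4.9,"z": 1.9,"roll": 0},{"grip": 1,"x": 0,"y": 4.8,"z": 2.2,"roll": 0},{"grip": 1,"x": 0,"y": 4.6,"z": 2.4,"roll": 0},{"grip": 1,"x": 0,"y": 4.5,"z": 2.7,"roll": 0}])

```text
clock: 7.08
tcp_pos: [0.6346, -0.2209, 0.1258]
orientation: [-0.001, 0.637, 0.771, -0.001]
wrist_force: [-6.8, 0.3, -5.0]
finger_gap: 0.015
grip_force: 25.2
```

Request:
servo_tool(increments=[{"grip": 1,"x": 0,"y": 4.4,"z": 2.9,"roll": 0},{"grip": 1,"x": 0,"y": 4.2,"z": 3.1,"roll": 0},{"grip": 1,"x": 0,"y": 2.7,"z": 2.2,"roll": 0}])

```text
clock: 7.33
tcp_pos: [0.6417, -0.2197, 0.1208]
orientation: [-0.002, 0.638, 0.77, -0.004]
wrist_force: [-31.4, 0.1, 31.3]
finger_gap: 0.0147
grip_force: 28.9
```

```bash
python3 -c "from h import *; st(); knob()"
```

```text
t 7.33 case mm [  31.5 -194.8  120.8] toolx-90-yaw 0.03 F [-30.8   6. ] 31.3 gap 14.7 grip 28.9 q [-0.44  0.57  0.16  1.17 -0.01  0.94]
px [314.4 279.3] [309 269  11  18  96] knob case [  24.5 -186.   122.4] r 86.7 ang 51.0
```

Request:
servo_tool(increments=[{"grip": 0.6,"x": 0,"y": -1,"z": -2,"roll": 0},{"grip": 0.6,"x": 0,"y": 0,"z": 0,"roll": 0},{"grip": 0.6,"x": 0,"y": 0,"z": -20,"roll": 0},{"grip": 0.6,"x": 0,"y": 0,"z": -40,"roll": 0},{"grip": 0.6,"x": 0,"y": 0,"z": -40,"roll": 0}])

```text
clock: 7.8
tcp_pos: [0.6461, -0.2188, 0.22]
orientation: [0.0, 0.637, 0.771, 0.0]
wrist_force: [1.5, -0.4, 0.1]
finger_gap: 0.0343
grip_force: 0.0
```

```bash
python3 -c "from h import *; st(); knob()"
```

```text
t 7.8 case mm [  36.  -194.7  220. ] toolx-90-yaw 0.12 F [ 1.4 -0.7] 0.1 gap 34.3 grip 0.0 q [-0.44  0.54  0.36  1.39  0.    0.94]
px [317.8 275.8] [309 266  18  21 173] knob case [  31. -186.  133.] r 99.1 ang 52.0
```

```bash
python3 - <<'E'
from h import *
o,d=ray("scene",242.55,276.46); a,b=case(o),case(o+d); k=(-186-a[1])/(b[1]-a[1]); print(a+k*(b-a))
for n in("scene","top"): print(n,[proj(n,np.r_[C+RC@[x/1e3,-.186],z/1e3]).round(1) for x,z in((34,132),(24.5,139))])
im=snap("top","t1.png")
cv2.imwrite("pics/t1c.png",cv2.resize(im[150:300,170:430,::-1],None,fx=3,fy=3,interpolation=2))
E
```

```text
[-129.96613422 -186.           76.21563791]
scene [array([319.2, 276.7]), array([314.6, 272.3])]
top [array([400.6, 191.4]), array([401.9, 194.7])]
```

View pics/t1c.png

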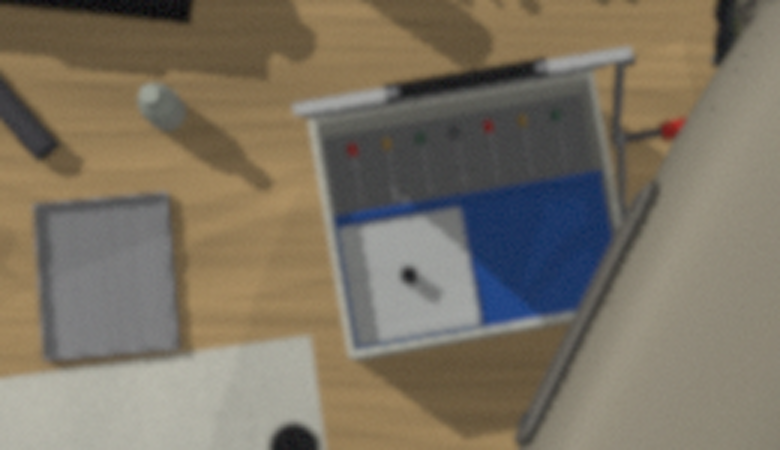

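The top crop shows the lid up over the back, the stay near straight and the cover's black knob at crop (409,275), which is full-frame px (306.3,241.7). The red knob measures within 1 mm of the locked pose once bias is removed, so the stay is locked.

```bash
python3 -c "
from h import *
im=cv2.imread('pics/t1.png',0)
m=np.zeros_like(im); m[232:252,296:316]=im[232:252,296:316]<70
v,u=np.nonzero(m); print(len(u),u.mean(),v.mean()); print(case(onz('top',u.mean(),v.mean(),.092)))
for z in(.081,):print(case(onz('top',306.3,241.7,z)))
for p in[(-40,60,92),(-45,60,92)]: print(proj('top',np.r_[C+RC@(np.array(p[:2])/1e3),p[2]/1e3]))
"
```

```text
11 306.09090909090907 241.36363636363637
[-41.76995154  59.88629196  92.        ]
[-41.7467445   59.55615875  81.        ]
[305.92010128 240.66729783]
[306.27435323 242.65766776]
```

Request:
servo_tool(increments=[{"grip": 0.6,"x": 0,"y": -39,"z": 0,"roll": 0},{"grip": 0.6,"x": 0,"y": -38.8,"z": 0,"roll": 0},{"grip": 0.6,"x": 36.4,"y": 0,"z": 0,"roll": 0},{"grip": 0.6,"x": 36.4,"y": 0,"z": 0,"roll": 0},{"grip": 0.6,"x": 36.4,"y": 0,"z": 0,"roll": 0}])

```text
clock: 8.32
tcp_pos: [0.5496, -0.1268, 0.2206]
orientation: [0.002, 0.638, 0.77, 0.001]
wrist_force: [0.6, -0.5, 0.5]
finger_gap: 0.0344
grip_force: 0.0
```

Request:
servo_tool(increments=[{"grip": 0.6,"x": 36.4,"y": 0,"z": 0,"roll": 0},{"grip": 0.6,"x": 36.4,"y": 0,"z": 0,"roll": 0},{"grip": 0.6,"x": 36.4,"y": 0,"z": 0,"roll": 0},{"grip": 0.6,"x": 36.2,"y": 0,"z": 0,"roll": 0},{"grip": 0.6,"x": 0,"y": 0,"z": 36,"roll": 0}])

```text
clock: 8.73
tcp_pos: [0.5261, 0.0214, 0.1907]
orientation: [0.006, 0.635, 0.773, 0.006]
wrist_force: [0.7, -0.6, 0.6]
finger_gap: 0.0343
grip_force: 0.0
```

Request:
servo_tool(increments=[{"grip": 0.6,"x": 0,"y": 0,"z": 36,"roll": 0},{"grip": 0.6,"x": 0,"y": 0,"z": 36,"roll": 0},{"grip": 0.6,"x": 0,"y": 0,"z": 15,"roll": 0},{"grip": 0.6,"x": 0,"y": 0,"z": 0,"roll": 0}])

```text
clock: 9.07
tcp_pos: [0.5203, 0.0171, 0.0932]
orientation: [-0.001, 0.637, 0.771, -0.001]
wrist_force: [-0.3, -0.2, 0.4]
finger_gap: 0.034
grip_force: 0.0
```

```bash
python3 -c "from h import *; st(); knob()"
```

```text
t 9.07 case mm [-43.7  60.5  93.2] toolx-90-yaw 0.16 F [-0.3 -0.1] 0.4 gap 34.0 grip 0.0 q [-0.12  0.3  -0.33  0.95  0.    1.26]
px [317.8 275.8] [309 266  18  21 173] knob case [  31. -186.  133.] r 99.1 ang 52.0
```

Request:
servo_tool(increments=[{"grip": 0.6,"x": 0,"y": 1,"z": 15,"roll": 0},{"grip": 1,"x": 0,"y": 0,"z": 0,"roll": 0},{"grip": 1,"x": 0,"y": 0,"z": 0,"roll": 0},{"grip": 1,"x": 0,"y": 0,"z": 0,"roll": 0},{"grip": 1,"x": -10,"y": 0,"z": 0,"roll": 0}])

```text
clock: 9.53
tcp_pos: [0.5251, 0.008, 0.0822]
orientation: [0.0, 0.636, 0.771, 0.001]
wrist_force: [-1.5, 2.3, 3.1]
finger_gap: 0.0124
grip_force: 24.7
```

Request:
servo_tool(increments=[{"grip": 1,"x": -22,"y": 0,"z": 0,"roll": 0},{"grip": 1,"x": -24,"y": 0,"z": 0,"roll": 0},{"grip": 1,"x": -24,"y": 0,"z": 0,"roll": 0},{"grip": 1,"x": -22,"y": 0,"z": 0,"roll": 0},{"grip": 1,"x": -14,"y": 0,"z": 0,"roll": 0}])

```text
clock: 9.95
tcp_pos: [0.5457, -0.0994, 0.0822]
orientation: [0.001, 0.637, 0.77, 0.001]
wrist_force: [-1.3, 6.2, 7.5]
finger_gap: 0.012
grip_force: 25.1
```

Request:
servo_tool(increments=[{"grip": 1,"x": 0,"y": 0,"z": 0,"roll": 0}])

```text
clock: 10.03
tcp_pos: [0.5462, -0.1012, 0.0822]
orientation: [0.002, 0.638, 0.77, -0.0]
wrist_force: [1.5, -3.5, 4.2]
finger_gap: 0.012
grip_force: 24.8
```

```bash
python3 -c "from h import *; st()"
```

```text
t 10.03 case mm [-40.3 -60.6  82.2] toolx-90-yaw -0.07 F [ 0.8 -3.7] 4.2 gap 12.0 grip 24.8 q [-0.33  0.36 -0.26  0.94 -0.    1.06]
```

Request:
servo_tool(increments=[{"grip": 0.6,"x": 0,"y": 0,"z": 0,"roll": 0},{"grip": 0.6,"x": 0,"y": 0,"z": 0,"roll": 0},{"grip": 0.55,"x": 0,"y": 0,"z": -30,"roll": 0},{"grip": 0.5,"x": -10,"y": 0,"z": -40,"roll": 0},{"grip": 0.5,"x": -20,"y": 0,"z": -30,"roll": 0}])

```text
clock: 10.45
tcp_pos: [0.549, -0.1247, 0.1822]
orientation: [-0.001, 0.636, 0.772, -0.0]
wrist_force: [1.4, -0.2, 0.1]
finger_gap: 0.0428
grip_force: 0.0
```

```bash
python3 - <<'E'
from h import *
st(); im=snap("top","t2.png")
cv2.imwrite("pics/t2c.png",cv2.resize(im[180:290,260:400,::-1],None,fx=5,fy=5,interpolation=2))
E
```

```text
t 10.45 case mm [-41.9 -84.1 182.2] toolx-90-yaw 0.32 F [ 1.3 -0.4] 0.1 gap 42.8 grip 0.0 q [-0.37  0.31 -0.08  1.18  0.    1.01]
```

View pics/t2c.png

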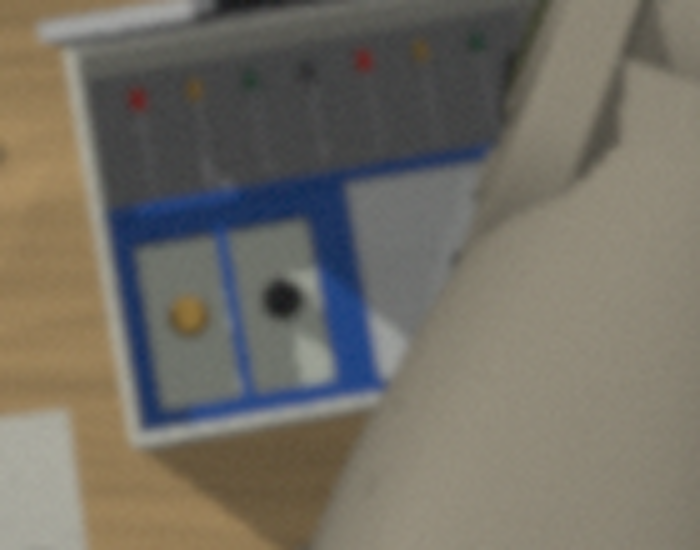

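The collet (brass) is in the left pocket at crop (189,316), px (297.8,243.2). The black blank is in the right pocket, and both pockets are fully uncovered.

```bash
python3 - <<'E'
from h import *
im=cv2.imread("pics/t2.png"); h=cv2.cvtColor(im,cv2.COLOR_BGR2HSV)
m=np.zeros(h.shape[:2],np.uint8); sl=np.s_[233:255,289:307]; m[sl]=((h[...,0]>8)&(h[...,0]<30)&(h[...,1]>90))[sl]
v,u=np.nonzero(m); print(len(u),u.mean(),v.mean()); print(case(onz("top",u.mean(),v.mean(),.058)))
print("cover left edge",case(onz("top",260+345/5,180+183/5,.07)),case(onz("top",260+380/5,180+385/5,.07)))
for q in[(135,247),(213,236),(243,392),(162,408)]: print("pocketL",case(onz("top",260+q[0]/5,180+q[1]/5,.065)))
E
```

```text
39 297.1794871794872 242.5897435897436
[-37.95733605  82.78679659  58.        ]
cover left edge [11.72212574 -7.89449232 70.        ] [-91.82019637  -6.98406977  70.        ]
pocketL [ -1.10400985 102.16181287  65.        ]
pocketL [-2.52281418 62.39006692 65.        ]
pocketL [-82.9148921   61.27319113  65.        ]
pocketL [-83.66675948 102.76653138  65.        ]
```

Request:
servo_tool(increments=[{"grip": 0.55,"x": 33.4,"y": 0.8,"z": 0,"roll": 0},{"grip": 0.55,"x": 33.4,"y": 0.8,"z": 0,"roll": 0},{"grip": 0.55,"x": 33.4,"y": 0.8,"z": 0,"roll": 0},{"grip": 0.55,"x": 33.4,"y": 0.8,"z": 0,"roll": 0},{"grip": 0.55,"x": 33.4,"y": 0.8,"z": 0,"roll": 0}])

```text
clock: 10.92
tcp_pos: [0.5215, 0.0397, 0.1804]
orientation: [-0.0, 0.637, 0.771, -0.0]
wrist_force: [1.3, -0.8, 0.5]
finger_gap: 0.0384
grip_force: 0.0
```

Request:
servo_tool(increments=[{"grip": 0.55,"x": 0,"y": 0,"z": 35,"roll": 0},{"grip": 0.55,"x": 0,"y": 0,"z": 35,"roll": 0},{"grip": 0.55,"x": 0,"y": 0,"z": 30,"roll": 0},{"grip": 0.55,"x": 0,"y": 0,"z": 0,"roll": 0},{"grip": 0.55,"x": 0,"y": 0,"z": 0,"roll": 0}])

```text
clock: 11.33
tcp_pos: [0.5204, 0.0386, 0.0794]
orientation: [-0.002, 0.637, 0.771, -0.001]
wrist_force: [0.2, 0.1, 0.7]
finger_gap: 0.0387
grip_force: 0.0
```

```bash
python3 -c "from h import *; st()"
```

```text
t 11.33 case mm [-39.6  81.6  79.4] toolx-90-yaw 0.17 F [0.2 0.1] 0.7 gap 38.7 grip 0.0 q [-0.08  0.31 -0.34  0.92 -0.    1.3 ]
```

Request:
servo_tool(increments=[{"grip": 0.55,"x": 1,"y": 1.5,"z": 15,"roll": 0},{"grip": 0.55,"x": 0,"y": 0,"z": 13,"roll": 0},{"grip": 0.55,"x": 0,"y": 0,"z": 7,"roll": 0},{"grip": 0.55,"x": 0,"y": 0,"z": 0,"roll": 0}])

```text
clock: 11.67
tcp_pos: [0.5239, 0.0392, 0.046]
orientation: [0.0, 0.637, 0.771, 0.0]
wrist_force: [-0.1, -0.3, -0.9]
finger_gap: 0.0385
grip_force: 0.0
```

Request:
servo_tool(increments=[{"grip": 1,"x": 0,"y": 0,"z": 0,"roll": 0},{"grip": 1,"x": 0,"y": 0,"z": 0,"roll": 0},{"grip": 1,"x": 0,"y": 0,"z": 0,"roll": 0},{"grip": 1,"x": 0,"y": 0,"z": 0,"roll": 0}])

```text
clock: 12.0
tcp_pos: [0.5247, 0.0391, 0.047]
orientation: [0.001, 0.637, 0.771, 0.001]
wrist_force: [-0.5, -0.4, 6.2]
finger_gap: 0.0162
grip_force: 24.7
```

```bash
python3 -c "from h import *; st()"
```

```text
t 12.0 case mm [-35.3  81.3  47. ] toolx-90-yaw 0.11 F [-0.5 -0.3] 6.2 gap 16.2 grip 24.7 q [-0.08  0.35 -0.38  0.84 -0.    1.3 ]
```

Request:
servo_tool(increments=[{"grip": 1,"x": 0,"y": 0,"z": -10,"roll": 0},{"grip": 1,"x": 0,"y": 0,"z": -30,"roll": 0},{"grip": 1,"x": 0,"y": 0,"z": -40,"roll": 0},{"grip": 1,"x": 0,"y": 0,"z": -40,"roll": 0},{"grip": 1,"x": 30,"y": 5.4,"z": 0,"roll": 0}], grip_force=35)

```text
clock: 12.42
tcp_pos: [0.5284, 0.0666, 0.1743]
orientation: [0.006, 0.639, 0.769, 0.003]
wrist_force: [1.9, 0.5, 0.6]
finger_gap: 0.0158
grip_force: 34.2
```

Request:
servo_tool(increments=[{"grip": 1,"x": 38,"y": 7,"z": 0,"roll": 0},{"grip": 1,"x": 38,"y": 7,"z": 0,"roll": 0},{"grip": 1,"x": 38,"y": 7,"z": 0,"roll": 0},{"grip": 1,"x": 38,"y": 7,"z": 0,"roll": 0},{"grip": 1,"x": 36,"y": 7,"z": 0,"roll": 0}])

```text
clock: 12.83
tcp_pos: [0.5219, 0.263, 0.1665]
orientation: [0.0, 0.637, 0.771, 0.0]
wrist_force: [1.5, -0.4, -0.6]
finger_gap: 0.0156
grip_force: 34.2
```

Request:
servo_tool(increments=[{"grip": 1,"x": 20,"y": 3.6,"z": 20,"roll": 0},{"grip": 1,"x": 0,"y": 0,"z": 38,"roll": 0},{"grip": 1,"x": 0,"y": 0,"z": 38,"roll": 0},{"grip": 1,"x": 0,"y": 0,"z": 20,"roll": 0},{"grip": 1,"x": 0,"y": 0,"z": 0,"roll": 0}])

```text
clock: 13.25
tcp_pos: [0.518, 0.2802, 0.0448]
orientation: [-0.002, 0.637, 0.771, -0.004]
wrist_force: [-0.5, -0.3, -1.9]
finger_gap: 0.0158
grip_force: 34.3
```

```bash
python3 - <<'E'
from h import *
st(); print(env.get_state()["tcp_pos"])
im=snap("top","t3.png")[:,:,::-1]; s=snap("scene","s3.png")[:,:,::-1]
cv2.imwrite("pics/c3.png",np.hstack([cv2.resize(im[170:300,160:290],(390,390)),cv2.resize(s[130:260,330:460],(390,390))]))
E
```

```text
t 13.25 case mm [  3.  319.4  44.8] toolx-90-yaw 0.16 F [-0.5 -0.2] -1.9 gap 15.8 grip 34.3 q [ 0.36  0.46 -0.21  0.91 -0.    1.74]
[0.51796181 0.28019302 0.04477152]
```

View pics/c3.png

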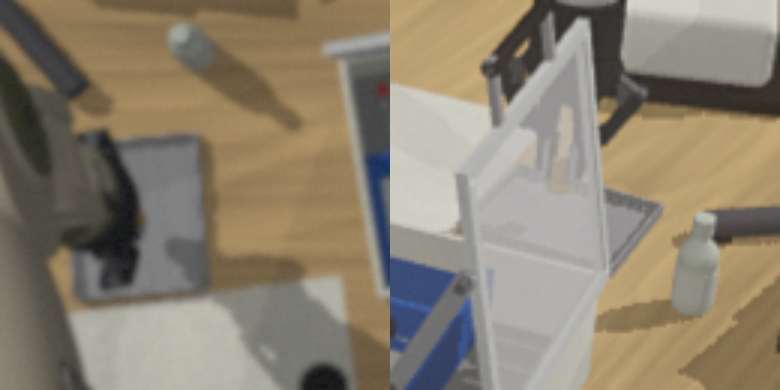

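The collet is held upright between the fingers above the middle of the tray. Lowering.

Request:
servo_tool(increments=[{"grip": 1,"x": 0,"y": 0,"z": 14,"roll": 0},{"grip": 1,"x": 0,"y": 0,"z": 8,"roll": 0},{"grip": 1,"x": 0,"y": 0,"z": 4,"roll": 0},{"grip": 1,"x": 0,"y": 0,"z": 2,"roll": 0},{"grip": 1,"x": 0,"y": 0,"z": 0,"roll": 0}])

```text
clock: 13.77
tcp_pos: [0.5224, 0.2813, 0.022]
orientation: [0.0, 0.637, 0.771, 0.0]
wrist_force: [-0.5, -0.2, -0.2]
finger_gap: 0.0157
grip_force: 34.3
```

```bash
python3 -c "from h import *; st()"
```

```text
t 13.77 case mm [  7.6 319.7  22. ] toolx-90-yaw 0.1 F [-0.6 -0.1] -0.2 gap 15.7 grip 34.3 q [ 0.36  0.49 -0.23  0.85 -0.    1.74]
```

Request:
servo_tool(increments=[{"grip": 1,"x": 0,"y": 0,"z": 3,"roll": 0},{"grip": 1,"x": 0,"y": 0,"z": 2,"roll": 0},{"grip": 1,"x": 0,"y": 0,"z": 0,"roll": 0},{"grip": 1,"x": 0,"y": 0,"z": 0,"roll": 0}])

```text
clock: 14.1
tcp_pos: [0.522, 0.2813, 0.0165]
orientation: [0.0, 0.637, 0.771, -0.0]
wrist_force: [0.8, 0.5, 0.0]
finger_gap: 0.0156
grip_force: 34.3
```

```bash
python3 -c "from h import *; st()"
```

```text
t 14.1 case mm [  7.2 319.7  16.5] toolx-90-yaw 0.12 F [0.9 0.3] 0.0 gap 15.6 grip 34.3 q [ 0.36  0.49 -0.24  0.84 -0.    1.74]
```

Request:
servo_tool(increments=[{"grip": 1,"x": 0,"y": 0,"z": 1,"roll": 0},{"grip": 1,"x": 0,"y": 0,"z": 0,"roll": 0},{"grip": 1,"x": 0,"y": 0,"z": 0,"roll": 0}])

```text
clock: 14.35
tcp_pos: [0.522, 0.2813, 0.0155]
orientation: [0.0, 0.637, 0.771, -0.0]
wrist_force: [-1.0, -0.2, -0.2]
finger_gap: 0.016
grip_force: 34.3
```

Request:
servo_tool(increments=[{"grip": 1,"x": 0,"y": 0,"z": 1,"roll": 0},{"grip": 1,"x": 0,"y": 0,"z": 0,"roll": 0},{"grip": 1,"x": 0,"y": 0,"z": 0,"roll": 0}])

```text
clock: 14.6
tcp_pos: [0.5222, 0.2814, 0.015]
orientation: [0.0, 0.637, 0.771, 0.0]
wrist_force: [-1.5, 0.2, 4.6]
finger_gap: 0.0157
grip_force: 34.9
```

Contact (4.6 N) at the expected height. Releasing, rising, and heading back toward the stay knob.

Request:
servo_tool(increments=[{"grip": 0.8,"x": 0,"y": 0,"z": 0,"roll": 0},{"grip": 0.55,"x": 0,"y": 0,"z": 0,"roll": 0},{"grip": 0.55,"x": 0,"y": 0,"z": 0,"roll": 0},{"grip": 0.55,"x": 0,"y": 0,"z": -15,"roll": 0},{"grip": 0.55,"x": 0,"y": 0,"z": -35,"roll": 0}], grip_force=25)

```text
clock: 15.02
tcp_pos: [0.5183, 0.2798, 0.0599]
orientation: [-0.002, 0.637, 0.771, -0.004]
wrist_force: [-0.1, 0.5, -0.3]
finger_gap: 0.0382
grip_force: 0.0
```

Request:
servo_tool(increments=[{"grip": 0.55,"x": 0,"y": 0,"z": -40,"roll": 0},{"grip": 0.55,"x": 0,"y": 0,"z": -40,"roll": 0},{"grip": 0.55,"x": 0,"y": 0,"z": -40,"roll": 0},{"grip": 0.55,"x": 0,"y": -33,"z": -20,"roll": 0},{"grip": 0.55,"x": 0,"y": -33,"z": -20,"roll": 0}])

```text
clock: 15.43
tcp_pos: [0.4587, 0.2692, 0.2264]
orientation: [0.001, 0.637, 0.771, 0.002]
wrist_force: [-0.1, -0.5, 0.1]
finger_gap: 0.0391
grip_force: 0.0
```

```bash
python3 -c "from h import *; st()"
```

```text
t 15.43 case mm [-57.2 319.7 226.4] toolx-90-yaw 0.06 F [-0.2 -0.4] 0.1 gap 39.1 grip 0.0 q [ 0.38  0.23 -0.08  1.26 -0.    1.76]
```

Request:
servo_tool(increments=[{"grip": 0.6,"x": -39.5,"y": 0,"z": 0,"roll": 0},{"grip": 0.6,"x": -39.5,"y": 0,"z": 0,"roll": 0},{"grip": 0.6,"x": -39.5,"y": 0,"z": 0,"roll": 0},{"grip": 0.6,"x": -39.5,"y": 0,"z": 0,"roll": 0},{"grip": 0.6,"x": -39.5,"y": 0,"z": 0,"roll": 0}])

```text
clock: 15.85
tcp_pos: [0.4943, 0.0734, 0.2245]
orientation: [0.0, 0.637, 0.771, 0.0]
wrist_force: [1.1, 0.6, 0.4]
finger_gap: 0.034
grip_force: 0.0
```

Request:
servo_tool(increments=[{"grip": 0.6,"x": -39.5,"y": 0,"z": 0,"roll": 0},{"grip": 0.6,"x": -39.5,"y": 0,"z": 0,"roll": 0},{"grip": 0.6,"x": -39.5,"y": 0,"z": 0,"roll": 0},{"grip": 0.6,"x": -39.5,"y": 0,"z": 0,"roll": 0},{"grip": 0.6,"x": -39.5,"y": 0,"z": 0,"roll": 0}])

```text
clock: 16.27
tcp_pos: [0.5316, -0.121, 0.2243]
orientation: [0.0, 0.637, 0.771, 0.0]
wrist_force: [1.6, 0.7, -0.1]
finger_gap: 0.0345
grip_force: 0.0
```

Request:
servo_tool(increments=[{"grip": 0.6,"x": -39.5,"y": 0,"z": 0,"roll": 0},{"grip": 0.6,"x": -39.5,"y": 0,"z": 0,"roll": 0},{"grip": 0.6,"x": -39.5,"y": 0,"z": 0,"roll": 0},{"grip": 0.6,"x": 0,"y": 30,"z": 0,"roll": 0},{"grip": 0.6,"x": 0,"y": 30,"z": 0,"roll": 0}])

```text
clock: 16.68
tcp_pos: [0.6125, -0.2281, 0.2239]
orientation: [-0.0, 0.64, 0.769, -0.0]
wrist_force: [1.1, 0.3, 0.7]
finger_gap: 0.0342
grip_force: 0.0
```

Request:
servo_tool(increments=[{"grip": 0.6,"x": 0,"y": 30,"z": 10,"roll": 0},{"grip": 0.6,"x": 0,"y": 0,"z": 25,"roll": 0},{"grip": 0.6,"x": 0,"y": 0,"z": 20,"roll": 0},{"grip": 0.6,"x": 0,"y": 0,"z": 0,"roll": 0}])

```text
clock: 17.02
tcp_pos: [0.6404, -0.2172, 0.1635]
orientation: [-0.004, 0.637, 0.771, -0.001]
wrist_force: [-2.2, 0.7, -0.7]
finger_gap: 0.0343
grip_force: 0.0
```

```bash
python3 - <<'E'
from h import *
st(); knob()
im=snap("top","t4.png")
cv2.imwrite("pics/t4c.png",cv2.resize(im[150:300,160:360,::-1],None,fx=4,fy=4,interpolation=2))
E
```

```text
t 17.02 case mm [  30.6 -192.1  163.5] toolx-90-yaw 0.15 F [-2.   1.1] -0.7 gap 34.3 grip 0.0 q [-0.45  0.54  0.23  1.27 -0.    0.94]
px [317.4 276.2] [309 266  18  21 165] knob case [  30.3 -186.   131.8] r 97.6 ang 51.9
```

View pics/t4c.png

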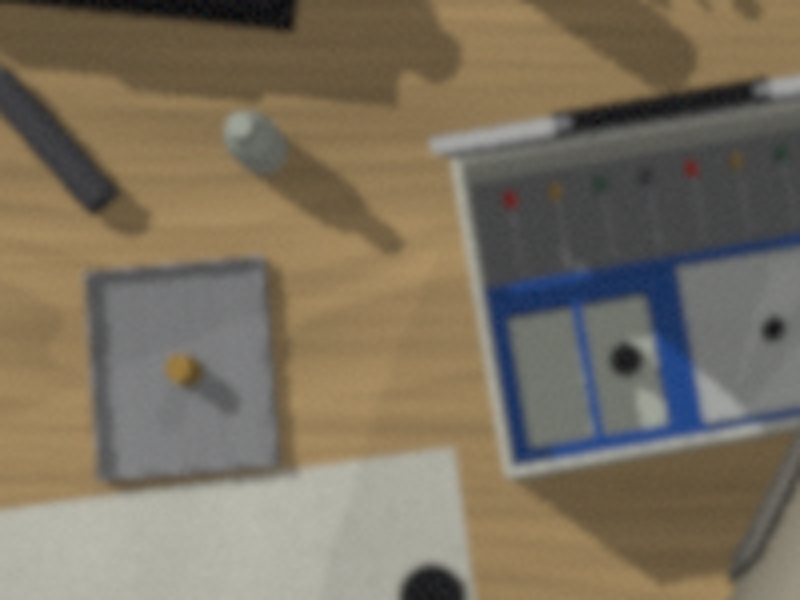

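The collet stands upright in the tray at crop (182,368). The left pocket is empty, the blank is still in place and the cover is aside. Now breaking the knee.

Request:
servo_tool(increments=[{"grip": 0.6,"x": -2,"y": 2.5,"z": 20,"roll": 0},{"grip": 0.6,"x": 0,"y": 0,"z": 18,"roll": 0},{"grip": 0.6,"x": 0,"y": 0,"z": 9,"roll": 0},{"grip": 1,"x": 0,"y": 0,"z": 0,"roll": 0},{"grip": 1,"x": 0,"y": 0,"z": 0,"roll": 0}])

```text
clock: 17.53
tcp_pos: [0.6411, -0.2203, 0.1222]
orientation: [-0.003, 0.637, 0.77, -0.003]
wrist_force: [-7.1, -1.5, -6.1]
finger_gap: 0.0148
grip_force: 24.4
```

Request:
servo_tool(increments=[{"grip": 1,"x": 0,"y": 0,"z": 0,"roll": 0},{"grip": 1,"x": 0,"y": 0,"z": 0,"roll": 0}])

```text
clock: 17.7
tcp_pos: [0.6412, -0.2203, 0.1222]
orientation: [-0.003, 0.638, 0.77, -0.003]
wrist_force: [-8.8, -2.7, -5.6]
finger_gap: 0.0144
grip_force: 24.8
```

```bash
python3 -c "
from h import *; st()
a=np.radians(np.array([50,53,56,59,62,65,68,71,74,77,80])); print(np.c_[np.diff(np.cos(a)),-np.diff(np.sin(a))]*100)"
```

```text
t 17.7 case mm [  30.8 -195.2  122.2] toolx-90-yaw 0.04 F [-9.2 -1. ] -5.6 gap 14.4 grip 24.8 q [-0.45  0.57  0.17  1.18 -0.    0.94]
[[-4.09725865 -3.25910669]
 [-4.26221197 -3.04020625]
 [-4.41548286 -2.81297281]
 [-4.55665121 -2.57802922]
 [-4.6853301  -2.33601942]
 [-4.80116683 -2.08760675]
 [-4.9038439  -1.8334721 ]
 [-4.99307986 -1.57431203]
 [-5.06863015 -1.31083688]
 [-5.13028767 -1.04376882]]
```

Request:
servo_tool(increments=[{"grip": 1,"x": 0,"y": -4.1,"z": -3.3,"roll": 0},{"grip": 1,"x": 0,"y": -4.3,"z": -3,"roll": 0},{"grip": 1,"x": 0,"y": -4.4,"z": -2.8,"roll": 0},{"grip": 1,"x": 0,"y": -4.6,"z": -2.6,"roll": 0},{"grip": 1,"x": 0,"y": -4.7,"z": -2.3,"roll": 0}])

```text
clock: 18.12
tcp_pos: [0.6225, -0.2238, 0.1363]
orientation: [-0.001, 0.637, 0.771, 0.0]
wrist_force: [-2.2, 0.7, -10.4]
finger_gap: 0.0143
grip_force: 24.8
```

Request:
servo_tool(increments=[{"grip": 1,"x": 0,"y": -4.8,"z": -2.1,"roll": 0},{"grip": 1,"x": 0,"y": -4.9,"z": -1.8,"roll": 0},{"grip": 1,"x": 0,"y": -5,"z": -1.6,"roll": 0},{"grip": 1,"x": 0,"y": -5.1,"z": -1.3,"roll": 0},{"grip": 1,"x": 0,"y": 0,"z": 0,"roll": 0}])

```text
clock: 18.53
tcp_pos: [0.604, -0.2274, 0.1448]
orientation: [0.001, 0.637, 0.771, 0.001]
wrist_force: [-1.4, 4.8, -4.9]
finger_gap: 0.0145
grip_force: 25.1
```

Request:
servo_tool(increments=[{"grip": 0.6,"x": 0,"y": 0,"z": 0,"roll": 0},{"grip": 0.6,"x": 0,"y": 0,"z": 0,"roll": 0},{"grip": 0.6,"x": 0,"y": 0,"z": -20,"roll": 0},{"grip": 0.6,"x": 0,"y": 0,"z": -40,"roll": 0},{"grip": 0.6,"x": 0,"y": 0,"z": -40,"roll": 0}])

```text
clock: 18.95
tcp_pos: [0.6041, -0.2284, 0.2446]
orientation: [0.0, 0.637, 0.771, -0.0]
wrist_force: [1.1, 0.2, 0.4]
finger_gap: 0.034
grip_force: 0.0
```

```bash
python3 -c "
from h import *; st(); knob('s5.png')
for th in (1.25,1.3,1.35,1.39):
  for y in(-54,54):
    p=np.array([.1-.24*np.cos(th),y/1e3]); print(th,y,proj('top',np.r_[C+RC@p,.095+.24*np.sin(th)]).round(1),end=' ')
im=snap('top','t5.png'); g=cv2.cvtColor(im,cv2.COLOR_RGB2GRAY); m=np.zeros_like(g); m[155:200,280:350]=g[155:200,280:350]<60
n,l,s,c=cv2.connectedComponentsWithStats(m); i=1+s[1:,4].argmax(); print(s[i],c[i])
"
```

```text
t 18.95 case mm [  -7.1 -196.3  244.6] toolx-90-yaw 0.1 F [ 1.1 -0. ] 0.4 gap 34.0 grip 0.0 q [-0.49  0.45  0.29  1.4  -0.    0.9 ]
px [299.4 262.1] [291 252  18  21 166] knob case [  -6.7 -186.   152.2] r 100.0 ang 76.5
1.25 -54 [354.5 189.2] 1.25 54 [301.1 198.5] 1.3 -54 [353.6 183.3] 1.3 54 [300.1 192.6] 1.35 -54 [352.6 177.3] 1.35 54 [299.  186.6] 1.39 -54 [351.8 172.5] 1.39 54 [298.1 181.8] [304 179  46  13 260] [326.43846154 184.66538462]
```

Request:
servo_tool(increments=[{"grip": 0.6,"x": 0,"y": 0,"z": -40,"roll": 0},{"grip": 0.6,"x": 0,"y": 0,"z": -40,"roll": 0},{"grip": 0.6,"x": 0,"y": 0,"z": -40,"roll": 0},{"grip": 0.6,"x": 39.2,"y": 10,"z": 0,"roll": 0},{"grip": 0.6,"x": 39.2,"y": 10,"z": 0,"roll": 0}])

```text
clock: 19.47
tcp_pos: [0.6119, -0.1499, 0.3687]
orientation: [0.007, 0.639, 0.769, 0.002]
wrist_force: [1.0, 0.9, -0.2]
finger_gap: 0.0343
grip_force: 0.0
```

Request:
servo_tool(increments=[{"grip": 0.6,"x": 39.2,"y": 10,"z": 0,"roll": 0},{"grip": 0.6,"x": 39.2,"y": 10,"z": 0,"roll": 0},{"grip": 0.6,"x": 39.2,"y": 10,"z": 0,"roll": 0},{"grip": 0.6,"x": 0,"y": 0,"z": 0,"roll": 0},{"grip": 0.6,"x": 0,"y": 0,"z": 0,"roll": 0}])

```text
clock: 19.88
tcp_pos: [0.6172, -0.0239, 0.3649]
orientation: [0.002, 0.635, 0.772, 0.001]
wrist_force: [-0.7, 0.3, -1.1]
finger_gap: 0.034
grip_force: 0.0
```

```bash
python3 -c "from h import *; st(); knob()"
```

```text
t 19.88 case mm [ 43.8   2.2 364.9] toolx-90-yaw 0.37 F [-0.7  0.4] -1.1 gap 34.0 grip 0.0 q [-0.17  0.41  0.52  1.67 -0.    1.21]
px [299.4 262.2] [291 252  18  21 167] knob case [  -6.7 -186.   152.1] r 99.8 ang 76.5
```

Request:
servo_tool(increments=[{"grip": 0.6,"x": -2,"y": -0.5,"z": 20,"roll": 0},{"grip": 0.6,"x": 0,"y": 0,"z": 20,"roll": 0},{"grip": 0.6,"x": 0,"y": 0,"z": 12,"roll": 0},{"grip": 0.6,"x": 0,"y": 0,"z": 0,"roll": 0}])

```text
clock: 20.27
tcp_pos: [0.6154, -0.0299, 0.3086]
orientation: [-0.001, 0.638, 0.77, -0.001]
wrist_force: [-0.1, -0.7, -0.2]
finger_gap: 0.0339
grip_force: 0.0
```

Request:
servo_tool(increments=[{"grip": 1,"x": 0,"y": 0,"z": 0,"roll": 0},{"grip": 1,"x": 0,"y": 0,"z": 0,"roll": 0},{"grip": 1,"x": 0,"y": 0,"z": 0,"roll": 0},{"grip": 1,"x": 0,"y": 0,"z": 0,"roll": 0}])

```text
clock: 20.6
tcp_pos: [0.6166, -0.0293, 0.3125]
orientation: [0.001, 0.638, 0.77, -0.0]
wrist_force: [-0.6, -3.7, 1.4]
finger_gap: 0.0109
grip_force: 24.8
```

```bash
python3 - <<'E'
from h import *
st(); x=case(env.get_state()["tcp_pos"])[0]; t0=np.arccos((100-x)/240); print("theta",t0, "z exp grasp",95+240*np.sin(t0))
th=np.linspace(t0,0,21); p=np.c_[100-240*np.cos(th),95+240*np.sin(th)]
print(np.c_[th[1:],np.diff(p,axis=0)[:,0],-np.diff(p,axis=0)[:,1]].round(2))
E
```

```text
t 20.6 case mm [ 42.3  -3.1 312.5] toolx-90-yaw 0.05 F [-1.3 -3.6] 1.4 gap 10.9 grip 24.8 q [-0.18  0.4   0.36  1.53 -0.    1.21]
theta 1.3278253061433096 z exp grasp 327.95059267989564
[[  1.26 -15.33   4.34]
 [  1.2  -15.01   5.35]
 [  1.13 -14.62   6.33]
 [  1.06 -14.16   7.29]
 [  1.   -13.65   8.21]
 [  0.93 -13.07   9.1 ]
 [  0.86 -12.44   9.95]
 [  0.8  -11.75  10.75]
 [  0.73 -11.02  11.51]
 [  0.66 -10.23  12.21]
 [  0.6   -9.39  12.87]
 [  0.53  -8.52  13.46]
 [  0.46  -7.61  14.  ]
 [  0.4   -6.66  14.47]
 [  0.33  -5.69  14.88]
 [  0.27  -4.69  15.23]
 [  0.2   -3.67  15.5 ]
 [  0.13  -2.63  15.71]
 [  0.07  -1.58  15.85]
 [  0.    -0.53  15.92]]
```

Request:
servo_tool(increments=[{"grip": 1,"x": 0,"y": -15.3,"z": 4.3,"roll": 0},{"grip": 1,"x": 0,"y": -15,"z": 5.4,"roll": 0},{"grip": 1,"x": 0,"y": -14.6,"z": 6.3,"roll": 0},{"grip": 1,"x": 0,"y": -14.2,"z": 7.3,"roll": 0},{"grip": 1,"x": 0,"y": -13.7,"z": 8.2,"roll": 0}])

```text
clock: 21.02
tcp_pos: [0.5455, -0.0425, 0.2813]
orientation: [0.002, 0.637, 0.771, 0.001]
wrist_force: [2.8, -1.5, -1.3]
finger_gap: 0.0107
grip_force: 25.3
```

Request:
servo_tool(increments=[{"grip": 1,"x": 0,"y": -13.1,"z": 9.1,"roll": 0},{"grip": 1,"x": 0,"y": -12.4,"z": 10,"roll": 0},{"grip": 1,"x": 0,"y": -11.8,"z": 10.8,"roll": 0},{"grip": 1,"x": 0,"y": -11,"z": 11.5,"roll": 0},{"grip": 1,"x": 0,"y": -10.2,"z": 12.2,"roll": 0}])

```text
clock: 21.43
tcp_pos: [0.4876, -0.0532, 0.2273]
orientation: [0.002, 0.637, 0.771, 0.001]
wrist_force: [0.5, -2.1, 0.9]
finger_gap: 0.0109
grip_force: 26.3
```

```bash
python3 -c "from h import *; st(); knob()"
```

```text
t 21.43 case mm [-89.   -2.5 227.3] toolx-90-yaw 0.11 F [ 0.1 -2.2] 0.9 gap 10.9 grip 26.3 q [-0.27  0.15 -0.18  1.24 -0.    1.11]
px [257.3 258. ] [248 248  19  21 176] knob case [ -95.4 -186.   133. ] r 101.7 ang 130.0
```

Request:
servo_tool(increments=[{"grip": 1,"x": 0,"y": -9.4,"z": 12.9,"roll": 0},{"grip": 1,"x": 0,"y": -8.5,"z": 13.5,"roll": 0},{"grip": 1,"x": 0,"y": -7.6,"z": 14,"roll": 0},{"grip": 1,"x": 0,"y": -6.7,"z": 14.5,"roll": 0},{"grip": 1,"x": 0,"y": -5.7,"z": 14.9,"roll": 0}])

```text
clock: 21.9
tcp_pos: [0.4492, -0.0603, 0.1568]
orientation: [0.0, 0.637, 0.771, -0.001]
wrist_force: [-2.5, -1.7, 0.7]
finger_gap: 0.011
grip_force: 27.4
```

Request:
servo_tool(increments=[{"grip": 1,"x": 0,"y": -4.7,"z": 15.2,"roll": 0},{"grip": 1,"x": 0,"y": -2.2,"z": 9,"roll": 0},{"grip": 1,"x": 0,"y": -1.5,"z": 7,"roll": 0},{"grip": 1,"x": 0,"y": -1,"z": 5.5,"roll": 0},{"grip": 1,"x": 0,"y": -1,"z": 5.5,"roll": 0}])

```text
clock: 22.32
tcp_pos: [0.4384, -0.0622, 0.114]
orientation: [-0.001, 0.637, 0.771, -0.001]
wrist_force: [-6.3, -2.7, 0.1]
finger_gap: 0.011
grip_force: 27.8
```

```bash
python3 -c "from h import *; st(); knob()"
```

```text
t 22.32 case mm [-139.    -2.1  114. ] toolx-90-yaw 0.09 F [-6.7 -1.5] 0.1 gap 11.0 grip 27.8 q [-0.32  0.14 -0.48  0.95 -0.    1.06]
px [243.8 272. ] [235 262  19  21 180] knob case [-126.6 -186.    88.6] r 102.3 ang 160.8
```

Request:
servo_tool(increments=[{"grip": 1,"x": 0,"y": -1,"z": 6,"roll": 0},{"grip": 1,"x": 0,"y": -0.7,"z": 5,"roll": 0},{"grip": 1,"x": 0,"y": -0.5,"z": 5,"roll": 0},{"grip": 1,"x": 0,"y": -0.4,"z": 4,"roll": 0},{"grip": 1,"x": 0,"y": -0.2,"z": 3,"roll": 0}])

```text
clock: 22.78
tcp_pos: [0.4357, -0.0627, 0.091]
orientation: [-0.001, 0.637, 0.771, -0.001]
wrist_force: [-6.3, -3.9, 0.7]
finger_gap: 0.011
grip_force: 28.0
```

Request:
servo_tool(increments=[{"grip": 1,"x": 0,"y": 0,"z": 2,"roll": 0},{"grip": 1,"x": 0,"y": 0,"z": 2,"roll": 0},{"grip": 1,"x": 0,"y": 0,"z": 0,"roll": 0}])

```text
clock: 23.03
tcp_pos: [0.4355, -0.0627, 0.0868]
orientation: [-0.001, 0.637, 0.771, -0.002]
wrist_force: [-4.8, -3.4, -2.2]
finger_gap: 0.0105
grip_force: 27.9
```

```bash
python3 -c "from h import *; st(); knob()"
```

```text
t 23.03 case mm [-141.9   -2.1   86.8] toolx-90-yaw 0.09 F [-5.4 -2.5] -2.2 gap 10.5 grip 27.9 q [-0.32  0.16 -0.53  0.88 -0.    1.06]
px [242.8 275.3] [234 266  19  20 174] knob case [-129.2 -186.    79.4] r 102.2 ang 166.2
```

Request:
servo_tool(increments=[{"grip": 1,"x": 0,"y": 0,"z": 1,"roll": 0},{"grip": 1,"x": 0,"y": 0,"z": 1,"roll": 0},{"grip": 1,"x": 0,"y": 0,"z": 0.5,"roll": 0},{"grip": 1,"x": 0,"y": 0,"z": 0.5,"roll": 0},{"grip": 1,"x": 0,"y": 0,"z": 0,"roll": 0}])

```text
clock: 23.5
tcp_pos: [0.4353, -0.0628, 0.084]
orientation: [-0.001, 0.637, 0.771, -0.002]
wrist_force: [-5.9, -4.2, -1.3]
finger_gap: 0.011
grip_force: 28.1
```

Request:
servo_tool(increments=[{"grip": 1,"x": 0,"y": 0,"z": 0.5,"roll": 0},{"grip": 1,"x": 0,"y": 0,"z": 0.5,"roll": 0},{"grip": 1,"x": 0,"y": 0,"z": 0,"roll": 0}])

```text
clock: 23.75
tcp_pos: [0.4352, -0.0628, 0.083]
orientation: [-0.001, 0.637, 0.771, -0.002]
wrist_force: [-6.1, -4.7, -1.2]
finger_gap: 0.0109
grip_force: 28.1
```

```bash
python3 -c "from h import *; st(); knob()"
```

```text
t 23.75 case mm [-142.1   -2.1   83. ] toolx-90-yaw 0.08 F [-6.9 -3.5] -1.2 gap 10.9 grip 28.1 q [-0.32  0.16 -0.53  0.87 -0.    1.06]
px [242.7 275.7] [234 266  19  21 176] knob case [-129.5 -186.    78.2] r 102.2 ang 166.9
```

Request:
servo_tool(increments=[{"grip": 1,"x": 0,"y": 0,"z": 0.7,"roll": 0},{"grip": 1,"x": 0,"y": 0,"z": 0.7,"roll": 0},{"grip": 1,"x": 0,"y": 0,"z": 0.6,"roll": 0},{"grip": 1,"x": 0,"y": 0,"z": 0,"roll": 0}])

```text
clock: 24.13
tcp_pos: [0.4352, -0.0628, 0.081]
orientation: [-0.001, 0.637, 0.771, -0.002]
wrist_force: [-6.2, -4.1, -1.0]
finger_gap: 0.011
grip_force: 28.1
```

Request:
servo_tool(increments=[{"grip": 1,"x": 0,"y": 0,"z": 0.6,"roll": 0},{"grip": 1,"x": 0,"y": 0,"z": 0.6,"roll": 0},{"grip": 1,"x": 0,"y": 0,"z": 0,"roll": 0},{"grip": 1,"x": 0,"y": 0,"z": 0,"roll": 0}])

```text
clock: 24.47
tcp_pos: [0.4352, -0.0628, 0.0798]
orientation: [-0.001, 0.637, 0.771, -0.002]
wrist_force: [-6.3, -3.8, -0.5]
finger_gap: 0.0109
grip_force: 28.1
```

```bash
python3 -c "from h import *; st(); knob()"
```

```text
t 24.47 case mm [-142.2   -2.1   79.8] toolx-90-yaw 0.08 F [-6.9 -2.6] -0.5 gap 10.9 grip 28.1 q [-0.32  0.17 -0.54  0.87 -0.    1.06]
px [242.6 276.1] [234 266  19  21 176] knob case [-129.8 -186.    77.2] r 102.3 ang 167.5
```

Request:
servo_tool(increments=[{"grip": 1,"x": 0,"y": 0,"z": 0.6,"roll": 0},{"grip": 1,"x": 0,"y": 0,"z": 0.6,"roll": 0},{"grip": 1,"x": 0,"y": 0,"z": 0,"roll": 0},{"grip": 1,"x": 0,"y": 0,"z": 0,"roll": 0}])

```text
clock: 24.85
tcp_pos: [0.4351, -0.0628, 0.0785]
orientation: [-0.001, 0.637, 0.771, -0.002]
wrist_force: [-6.9, -4.0, -1.1]
finger_gap: 0.0109
grip_force: 28.1
```

Request:
servo_tool(increments=[{"grip": 1,"x": 0,"y": 0,"z": 0.6,"roll": 0},{"grip": 1,"x": 0,"y": 0,"z": 0.6,"roll": 0},{"grip": 1,"x": 0,"y": 0,"z": 0,"roll": 0},{"grip": 1,"x": 0,"y": 0,"z": 0,"roll": 0}])

```text
clock: 25.18
tcp_pos: [0.4351, -0.0628, 0.0773]
orientation: [-0.001, 0.637, 0.771, -0.002]
wrist_force: [-5.7, -4.4, -0.5]
finger_gap: 0.0111
grip_force: 28.1
```

```bash
python3 -c "from h import *; st(); knob()"
```

```text
t 25.18 case mm [-142.3   -2.1   77.3] toolx-90-yaw 0.09 F [-6.4 -3.3] -0.5 gap 11.1 grip 28.1 q [-0.32  0.17 -0.54  0.86 -0.    1.06]
px [242.6 276.3] [233 267  20  20 174] knob case [-129.9 -186.    76.6] r 102.2 ang 167.8
```

Request:
servo_tool(increments=[{"grip": 1,"x": 0,"y": 0,"z": 0.6,"roll": 0},{"grip": 1,"x": 0,"y": 0,"z": 0.6,"roll": 0},{"grip": 1,"x": 0,"y": 0,"z": 0,"roll": 0}])

```text
clock: 25.48
tcp_pos: [0.4351, -0.0628, 0.0764]
orientation: [-0.001, 0.637, 0.771, -0.002]
wrist_force: [-8.0, -4.2, 1.2]
finger_gap: 0.0106
grip_force: 28.4
```

Request:
servo_tool(increments=[{"grip": 1,"x": 0,"y": 0,"z": 0.6,"roll": 0},{"grip": 1,"x": 0,"y": 0,"z": 0.6,"roll": 0},{"grip": 1,"x": 0,"y": 0,"z": 0,"roll": 0}])

```text
clock: 25.73
tcp_pos: [0.4351, -0.0629, 0.0761]
orientation: [-0.001, 0.637, 0.771, -0.002]
wrist_force: [-10.3, -3.7, 11.6]
finger_gap: 0.0113
grip_force: 29.3
```

```bash
python3 -c "from h import *; st(); knob()"
```

```text
t 25.73 case mm [-142.3   -2.2   76.1] toolx-90-yaw 0.09 F [-10.9  -1.7] 11.6 gap 11.3 grip 29.3 q [-0.32  0.17 -0.55  0.86 -0.    1.06]
px [242.5 276.4] [233 267  20  20 175] knob case [-130.  -186.    76.3] r 102.2 ang 167.9
```

The lid is seated: vertical force rose to 11.6 N and the knob is back at its starting pixel. Releasing, withdrawing and checking.

Request:
servo_tool(increments=[{"grip": 0.8,"x": 0,"y": 0,"z": -0.5,"roll": 0},{"grip": 0.63,"x": 0,"y": 0,"z": 0,"roll": 0},{"grip": 0.63,"x": 0,"y": 0,"z": 0,"roll": 0},{"grip": 0.63,"x": 0,"y": 0,"z": -10,"roll": 0},{"grip": 0.63,"x": 0,"y": 0,"z": -25,"roll": 0}])

```text
clock: 26.2
tcp_pos: [0.4353, -0.0615, 0.1087]
orientation: [-0.002, 0.637, 0.771, -0.001]
wrist_force: [-0.2, -0.4, -0.0]
finger_gap: 0.0316
grip_force: 0.0
```

Request:
servo_tool(increments=[{"grip": 0.63,"x": 0,"y": 0,"z": -40,"roll": 0},{"grip": 0.63,"x": 0,"y": 0,"z": -40,"roll": 0},{"grip": 0.63,"x": 0,"y": 0,"z": -30,"roll": 0},{"grip": 0.63,"x": -40,"y": 0,"z": 0,"roll": 0},{"grip": 0.63,"x": -40,"y": 0,"z": 0,"roll": 0}])

```text
clock: 26.62
tcp_pos: [0.4544, -0.141, 0.224]
orientation: [0.003, 0.635, 0.772, 0.001]
wrist_force: [1.1, 0.9, -0.4]
finger_gap: 0.0314
grip_force: 0.0
```

Request:
servo_tool(increments=[{"grip": 0.63,"x": -40,"y": 0,"z": 0,"roll": 0},{"grip": 0.63,"x": -40,"y": 0,"z": 0,"roll": 0},{"grip": 0.63,"x": -40,"y": 0,"z": 0,"roll": 0},{"grip": 0.63,"x": 0,"y": 0,"z": 0,"roll": 0}])

```text
clock: 26.95
tcp_pos: [0.4766, -0.2656, 0.2201]
orientation: [0.002, 0.639, 0.769, -0.001]
wrist_force: [0.2, -0.6, 1.2]
finger_gap: 0.0318
grip_force: 0.0
```

```bash
python3 - <<'E'
from h import *
st(); knob()
a=snap("top","t9.png")[:,:,::-1]; b=snap("scene","s9.png")[:,:,::-1]
cv2.imwrite("pics/f9.png",np.hstack([cv2.resize(a[90:330,130:450],(400,300)),cv2.resize(b[150:390,190:510],(400,300))]))
E
```

```text
t 26.95 case mm [-139.3 -209.1  220.1] toolx-90-yaw -0.18 F [ 0.1 -0.6] 1.2 gap 31.8 grip 0.0 q [-0.65  0.26 -0.06  1.25 -0.    0.73]
px [242.5 276.5] [233 267  20  20 176] knob case [-130.  -186.    76.2] r 102.2 ang 168.1
```

View pics/f9.png

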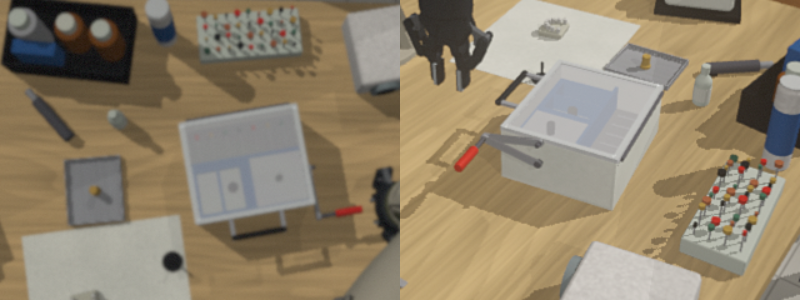

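The lid is shut with the knob at its original pixel (242.5,276.5). The collet is upright in the tray, the blank is in its pocket, the cover is aside and the bystanders are undisturbed.

```bash
python3 -c "from h import *; print(env.hand_in())"
```

```text
the job is handed in; nothing more can be done
None
```

The job is done and handed in at about 27 s of the 72 s allowed: the collet stands upright in the tray, the blank is still in its pocket, the cover is slid aside inside the case, and the lid is fully shut.

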